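# Slide the drip tray home under the dish rack

### The arm

A 6-joint arm with a two-finger parallel gripper is mounted at the origin on the work surface; the furniture and walls round the work are solid. World frame = base frame: x ahead of the robot, y to its left, z up, the work surface at z = 0. Lengths are in m, angles in rad, forces in N, time in s.
With the tool pointing down it reaches from about 0.35 to 0.975 m from the base axis. Payload 4.9 kg.
Tool frame: the origin (TCP) lies on the front face of the gripper's body, between the roots of the fingers; the fingertips stand ctrl.tip_extent ahead of it and the grasp point (between the pads) lies 54 mm ahead of it (ctrl.tip_extent is the distance from the TCP to the fingertips, in m); z points along the fingers, y is the line along which they close (so a half turn about z gives the same grasp; the last joint's range is limited). The gripper opens to 85 mm and grips with 20 to 120 N. Pads are 22 mm wide; open, the fingers measure 114 mm over their backs; the gripper's body (76 mm by 85 mm) begins 54 mm behind the grasp point. The pads swing forward as they close: fully open they stand 13 mm farther back than shut.
Start: joints at [-1.253, 0.053, 1.613, -0, 1.476, -0.119], TCP at [0.264, -0.566, 0.304] pointing down, gripper open.
Joint ranges: [-3.01, 3.01], [-1.01, 2.22], [0.06, 2.58], [-1.02, 4.17], [0.09, 2.62], [-3.14, 3.14]. Speed limits (rad/s): [2.57, 2.57, 3.14, 3.14, 3.14, 3.14].

### API

Orientations are given as a rotation vector (axis times angle).
In Python, from station import ctrl gives the robot as it stands.
- The arm moves only by the tool apply_moves, never from a script. Its argument "rows" is one flat list of numbers, 6 for each row, row after row: the shift along the tool's x, y, z normalised to -1 to 1, where 1 is 0.6 m, then the turn, a rotation vector about the tool's x, y, z normalised to -1 to 1, where 1 is 90 degrees. A call has 1 to 20 rows; each row is the pose to reach, as a shift and turn from the pose commanded when the call began, along the tool's axes at that moment; what a row does not reach only later rows make up. A row lasts 1/10 s, in which the tool goes at most 50 mm and 8.59 degrees, less where a joint would pass 70% of its speed; a pose out of reach is approached as far as the arm can. A call with a number of a shift or a turn outside -1 to 1 is refused whole. A call with a gripper value outside its range is refused whole. "grip" is the opening, from 0 (shut) to 1 (fully open), set as the call begins (left out, the last holds). The fingers move at their own pace and stop on an object; "grip_force" is the grip in N (left out, the last holds). Time passes only in rows, so rows that repeat a pose let the fingers close. It gives the time, the measured TCP pose, the force, the opening and the grip force at its end, in the units of the state.
- ctrl.get_obs(): the state, without advancing time (a new reading comes with each control period).
- ctrl.get_image(name): name is "scene" or "top" or "wrist"; returns (picture, depth): 480x640x3 uint8, blue, green, red; 480x640 float32, m along the optical axis (not along the pixel's ray), 0 where there is no reading.
- ctrl.camera_model(name): a dict with "mtx" (3x3 intrinsics, pixels), "R" (3x3) and "t" (3): a world point X has camera coordinates R X + t; the wrist camera has in their place "tool_from_camera" (4x4, takes a point from camera to tool coordinates, whose origin is the TCP and whose axes are the flange's). Camera axes: x right, y down, z forward; pixel columns grow to the right and rows downward; lengths in m; the calibration is good to about 2 mm. A picture is of the moment at which its call begins: read the wrist's pose just before it. camera_model takes no time and is no camera call.
- ctrl.finish_job(): hands the job in; it is judged then, once.
The state is a dict: "t": time; "q": joint angles; "dq": joint speeds; "effort": joint torques, N m; "tool_pos": TCP position; "tool_rot": TCP orientation; "contact_force": force on the tool from outside, world axes, zero at the start; "wrist_torque": the same for the moment, N m; "opening": finger opening in m; "grip_force": force on a finger pad.
Only numpy, scipy, OpenCV 4.12 (cv2) and the standard library are available. Lean on these libraries where they do the work, as an engineer would, in place of code of your own. Each camera call takes 0.05 s, during which the arm holds its last target. There are 200 camera calls.

### The job

The grey drip tray of the wire dish rack on this side of the sink has been left loose on the worktop beside the rack. Push it along the worktop with the fingertips, without lifting it: line it up with the open end of the rack and slide it in, spout first, between the two runners until it is fully home against the stops, so that its spout hangs over the sink. Do not knock the crockery on the rack, the soap bottle or the candle glass.

Things in the scene. Friction and masses are not known exactly. Their poses are not given: they have to be found in the camera images.
- drip_tray: Loose open drip tray, grey plastic, 0.3 to 0.5 kg. Body 160 mm along its x, 260 mm along its y; walls 34 mm high, 4 mm thick, standing on the worktop; floor's top 11 mm up (ribs to 14). Push its walls from outside or inside. Origin: centre of the body, at worktop level, z up. Spout at its -y end. Starts before the rack's open end, up to 0.38 rad askew, 10 cm off line.
- tray_spout (a point): Tip of the tray's open spout, on its underside: 272 mm from the tray's origin along the tray's -y and 7 mm up. The spout is 40 mm wide, its walls reach 21 mm above the worktop, and it sticks out 142 mm from the tray's end. It passes over the sink's rim, which is 2 mm high.
- dish_rack: Steel-wire dish rack, fixed, beside the sink (on the robot's right). Origin: centre of its footprint on the worktop, z up, y along the runners from the stops (sink side) to the open end. Basket 232 mm (x) by 228 mm (y), rim 132 mm high; wire floor's underside 60 mm above the worktop. Two white plates stand on edge in it, up to 226 mm high, at y = -40 to -100 mm.
- rack_mouth (a point): Centre of the rack's open end, on the worktop, 160 mm from the rack's origin along its +y, axes as the rack's. The two runners (8 mm wire, 8 to 16 mm above the worktop) start here 194 mm apart (inner faces) and close in over 56 mm to a straight channel 170 mm wide, 5 mm wider than the tray on each side.
- rack_home (a point): Where the tray's origin lies when the tray is fully home: in the rack, on the worktop, 35 mm from the rack's origin along its +y, axes as the rack's and the tray's. The tray's -y end then meets two fixed stops of 8 mm wire, 12 mm up, with a 56 mm gap between them for the spout; the tray's other end still stands 50 mm out of the basket.
- charger_cube: Two white charger plugs side by side in the wall outlet behind the tray, fixed, 160 to 223 mm above the worktop; they stick out 70 mm from the wall, to x = 0.65 m. Keep the gripper's body clear of them.
- mug: Speckled grey mug, upside down on the rack's wire floor, 117 mm over its handle, 88 mm high; its foot is 157 mm above the worktop. Origin: centre of its foot; its own z axis points down. Not to be disturbed.
- tumbler: Clear glass tumbler, 81 mm wide, 91 mm high, upside down on the rack's wire floor; its foot is 160 mm above the worktop. Origin: centre of its foot; its own z axis points down. Not to be disturbed.
- soap_bottle: Dark amber soap bottle with a black pump, 81 mm wide, 200 mm high, on the worktop at the back, to the left of the tray. Origin: centre of its underside. Not to be disturbed.
- candle_jar: Candle in a clear glass, 76 mm wide, 90 mm high, on the worktop to the left of the tray, nearer the robot. Origin: centre of its underside. Not to be disturbed.

How it is judged:
By the outcome, as a careful person would: the job done as asked, in the order asked, and still so for the second after the job is handed in, with the robot touching nothing.
It also fails if it takes over 61 s, if anything falls off the work surface, if the arm or the gripper's body presses on something with over 40 N, if the wrist force passes 120 N, or if a joint passes its speed limit or range.

## Working session

There is one attempt and no reset: what is moved stays moved. The work goes in short steps, Python scripts to look and compute and a tool call to move; the robot and the scene stay as the last step left them, time stands still between calls to the robot, and variables do not carry over. Pictures are saved under pics/ and viewed, at most 10 in all, crops included, and the job is handed in when it is done.

Besides the shell and the picture viewer there is one more tool, called after "Request:" in YAML: its name, and indented under it one key for each argument. apply_moves: Moves the arm, as the interface text tells. Its arguments: {"type":"object","properties":{"rows":{"type":"array","items":{"type":"number"}},"grip":{"type":"number"},"grip_force":{"type":"number"}},"required":["rows"]}

```bash
mkdir -p pics
python3 - <<'E'
from station import ctrl
import cv2,numpy as np
o=ctrl.get_obs();print(o);print(ctrl.tip_extent)
for n in("scene","top"):
    im,d=ctrl.get_image(n);cv2.imwrite(f"pics/{n}0.png",im);np.save(f"pics/{n}0.npy",d)
    m=ctrl.camera_model(n);print(n,m['mtx'],-m['R'].T@m['t'],m['R'])
print(ctrl.camera_model('wrist'))
E
```

```text
{'t': 0.0, 'q': array([-1.25296357e+00,  5.33701033e-02,  1.61431347e+00, -1.48930140e-05,
        1.47601275e+00, -1.18991963e-01]), 'dq': array([-0.0003151 , -0.0011497 , -0.00134588, -0.00010552,  0.00093437,
       -0.00031829]), 'effort': array([-1.36264807e-03, -3.93678117e+01, -3.70178640e+01, -2.14843853e-04,
        7.01169643e-03,  6.19955287e-06]), 'tool_pos': array([ 0.26426516, -0.5658484 ,  0.30264303]), 'tool_rot': array([-3.06491424e+00, -6.80269136e-01,  3.50925256e-04]), 'contact_force': array([-0.16683594, -0.41149194, -0.7440201 ]), 'wrist_torque': array([-0.05567209,  0.00268711, -0.04056221]), 'grip_force': 0.0, 'opening': 0.0856955292163879}
0.0726
scene [[532.88014844   0.         316.92293983]
 [  0.         532.88014844 240.33724842]
 [  0.           0.           1.        ]] [0.02646538 0.94027707 0.85344655] [[-0.90331715 -0.42837082 -0.02272803]
 [-0.23423322  0.53693415 -0.81045451]
 [ 0.35937852 -0.7267738  -0.58536051]]
top [[450.3949928    0.         326.03496738]
 [  0.         450.3949928  240.82122675]
 [  0.           0.           1.        ]] [0.2055763  0.01348349 1.41626698] [[ 2.37185855e-02 -9.99718663e-01 -1.52950994e-04]
 [-9.76344817e-01 -2.31311444e-02 -2.14978486e-01]
 [ 2.14914467e-01  5.24831850e-03 -9.76618773e-01]]
{'mtx': array([[398.08909364,   0.        , 324.53748897],
       [  0.        , 398.08909364, 237.74898694],
       [  0.        ,   0.        ,   1.        ]]), 'tool_from_camera': array([[-8.13760923e-04, -9.58533707e-01, -2.84978016e-01,
         7.24473543e-02],
       [ 9.99999585e-01, -8.96746758e-04,  1.60719096e-04,
        -3.44167988e-04],
       [-4.09607782e-04, -2.84977767e-01,  9.58534039e-01,
        -6.94662758e-02],
       [ 0.00000000e+00,  0.00000000e+00,  0.00000000e+00,
         1.00000000e+00]])}
```

View pics/scene0.png

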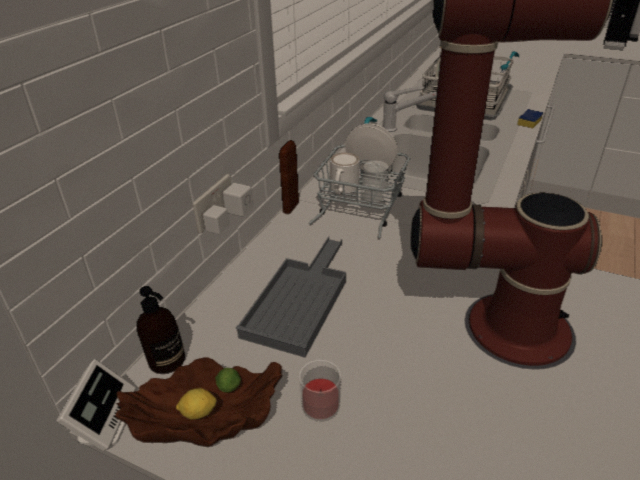

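View pics/top0.png

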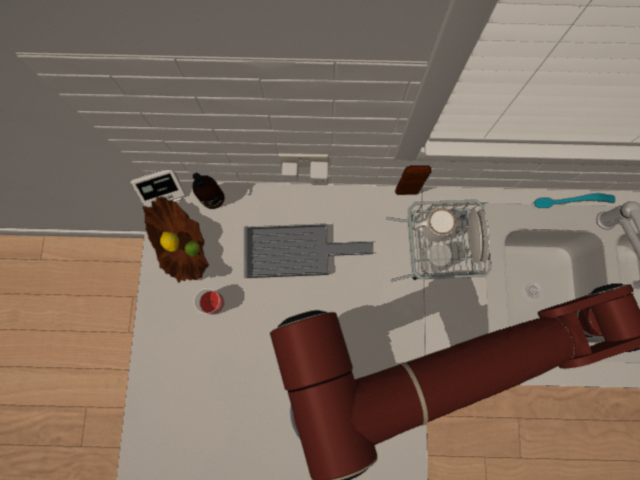

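The scene view shows the tray at (295,305) with its spout pointing at the rack at (360,190). The top view shows the tray body in cols 246–328, rows 224–278, the spout tip at (373,247), and runner starts near (388,220) and (392,279).

```bash
cat > h.py <<'E'
import numpy as np,cv2
from station import ctrl
def ray(n,uv,z,m=None):
    m=m or ctrl.camera_model(n);R,t=m['R'],m['t'];C=-R.T@t
    uv=np.atleast_2d(uv).astype(float)
    d=np.c_[uv,np.ones(len(uv))]@np.linalg.inv(m['mtx']).T@R
    return C+d*((z-C[2])/d[:,2])[:,None]
def proj(n,X):
    m=ctrl.camera_model(n);p=(np.atleast_2d(X)@m['R'].T+m['t'])@m['mtx'].T
    return p[:,:2]/p[:,2:]
def tri(uvA,uvB,a='top',b='scene'):
    P=[]
    for n in(a,b):
        m=ctrl.camera_model(n);P.append(m['mtx']@np.c_[m['R'],m['t']])
    X=cv2.triangulatePoints(P[0],P[1],np.array(uvA,float).reshape(-1,2).T,np.array(uvB,float).reshape(-1,2).T)
    return (X[:3]/X[3]).T
E
python3 - <<'E'
import cv2,numpy as np
a=cv2.imread('pics/top0.png');s=cv2.imread('pics/scene0.png')
A=cv2.resize(a[190:290,235:500],None,fx=3,fy=3,interpolation=cv2.INTER_CUBIC)
B=cv2.resize(s[140:355,235:415],None,fx=3,fy=3,interpolation=cv2.INTER_CUBIC)[:,:]
cv2.imwrite('pics/A.png',A);
cv2.imwrite('pics/B.png',B[:600])
E
```

```text
(no output)
```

View pics/A.png

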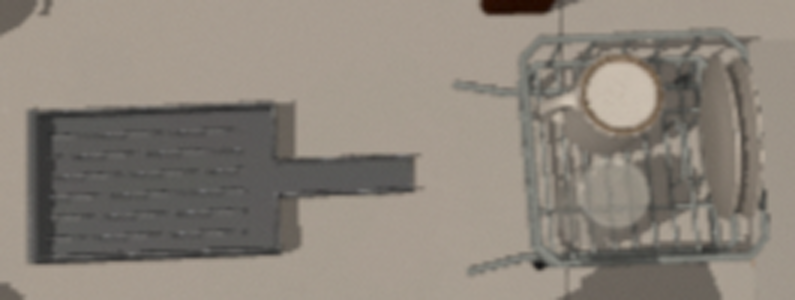

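View pics/B.png

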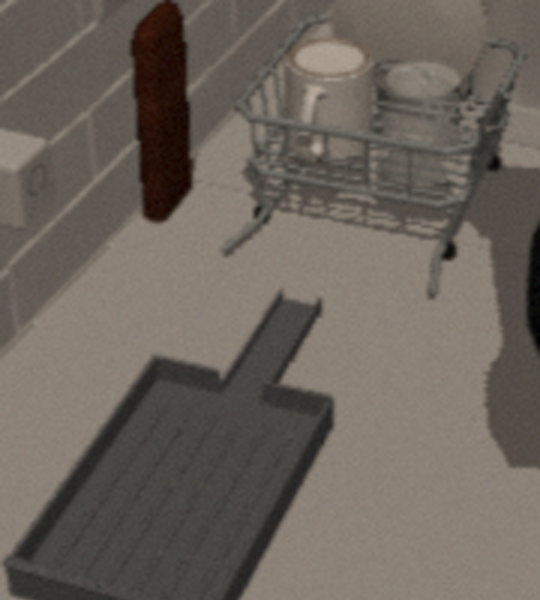

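Crop A shows the runner ends at (457,84) and (472,271), with the tray rim and spout clear. Crop B shows the runner ends at (227,251) and (433,293), and the spout tip at (282,292) and (320,301).

Run:
```python
from h import *
a=lambda p:np.array(p,float)/3+[235,190]-.33
b=lambda p:np.array(p,float)/3+[235,140]-.33
tA=a([[457,84],[472,271],[415,154],[416,188]]);tB=b([[227,251],[433,293],[282,292],[320,301]])
print('tri',tri(tA,tB).round(4))
print('ray top',ray('top',tA[:2],.012).round(4),ray('scene',tB[:2],.012).round(4),ray('top',tA[2:],.021).round(4),ray('scene',tB[2:],.021).round(4))
# rack rim edges
L=[ray('top',a(p),.132)[:,:2] for p in ([[545,37],[735,29]],[[550,260],[755,252]],[[521,80],[537,235]],[[752,70],[768,230]])]
for l in L: print('edge',l.round(4).tolist(),np.degrees(np.arctan2(*(l[1]-l[0])[::-1])))
# tray mask in top: dark grey
im=cv2.imread('pics/top0.png');hsv=cv2.cvtColor(im,cv2.COLOR_BGR2HSV)
m=((hsv[...,2]<100)&(hsv[...,1]<60)).astype(np.uint8);w=np.zeros_like(m);w[215:285,240:380]=1;m*=w
n,lab,st,ce=cv2.connectedComponentsWithStats(m);k=1+st[1:,4].argmax();m=(lab==k).astype(np.uint8)
print(st[k])
c=np.vstack(cv2.findContours(m,cv2.RETR_EXTERNAL,cv2.CHAIN_APPROX_NONE)[0])[:,0]
h=a([[31,112],[275,105],[280,252],[31,263]])
print('body corners',ray('top',h,.034).round(4))
body=cv2.morphologyEx(m,cv2.MORPH_OPEN,np.ones((25,25)))
c=cv2.findContours(body,cv2.RETR_EXTERNAL,cv2.CHAIN_APPROX_NONE)[0][0][:,0]
X=ray('top',c,.034)[:,:2].astype(np.float32);print('minrect',cv2.minAreaRect(X),cv2.boxPoints(cv2.minAreaRect(X)))
h=b([[155,358],[332,400],[10,565]]);print('scene corners',ray('scene',h,.034).round(4))
for n,z in(('soap',0),('candle',0)):
    pass
print('candle',ray('top',[[210,301]],.09),ray('scene',[[320,412]],0.0),'soap',ray('scene',[[164,365]],0))
```

```text
tri [[ 0.5967 -0.1742  0.0096]
 [ 0.3955 -0.1888  0.0087]
 [ 0.5182 -0.1283  0.0143]
 [ 0.4814 -0.1295  0.0142]]
ray top [[ 0.5958 -0.174   0.012 ]
 [ 0.3939 -0.1885  0.012 ]] [[ 0.5953 -0.1711  0.012 ]
 [ 0.3949 -0.1842  0.012 ]] [[ 0.5156 -0.128   0.021 ]
 [ 0.479  -0.1291  0.021 ]] [[ 0.5151 -0.1198  0.021 ]
 [ 0.4785 -0.1207  0.021 ]]
edge [[0.6128, -0.2455], [0.6256, -0.4343]] -86.13193798380807
edge [[0.3901, -0.2459], [0.4025, -0.4424]] -86.39666442240504
edge [[0.568, -0.221], [0.414, -0.234]] -175.18897143977063
edge [[0.5836, -0.449], [0.4241, -0.456]] -177.47815426898262
[ 245  224  128   54 4728]
body corners [[0.5484 0.2783 0.034 ]
 [0.5621 0.0212 0.034 ]
 [0.4059 0.0124 0.034 ]
 [0.3884 0.2683 0.034 ]]
minrect ((0.513570249080658, 0.11888877302408218), (0.0845104455947876, 0.07596845179796219), 1.879653811454773) [[0.47009185 0.15546657]
 [0.47258368 0.07953901]
 [0.5570487  0.08231097]
 [0.55455685 0.15823853]]
scene corners [[0.5657 0.0259 0.034 ]
 [0.4088 0.0172 0.034 ]
 [0.5473 0.2816 0.034 ]]
candle [[0.3089427  0.35611722 0.09      ]] [[3.07434567e-01 3.79481626e-01 1.11022302e-16]] soap [[0.65264829 0.40914082 0.        ]]
```

Request:
apply_moves:
  rows: [0,0,-0.06,0,0,0,0.695,-0.717,-0.062,0,0,-0.764,0.695,-0.717,-0.062,0,0,-0.764,0.695,-0.717,-0.062,0,0,-0.764,0.695,-0.717,-0.062,0,0,-0.764,0.695,-0.717,-0.062,0,0,-0.764,0.695,-0.717,-0.062,0,0,-0.764,0.695,-0.717,-0.062,0,0,-0.764,0.695,-0.717,-0.062,0,0,-0.764,0.695,-0.717,-0.062,0,0,-0.764,0.695,-0.717,-0.062,0,0,-0.764,0.695,-0.717,-0.062,0,0,-0.764,0.695,-0.717,-0.062,0,0,-0.764,0.695,-0.717,-0.062,0,0,-0.764,0.695,-0.717,-0.062,0,0,-0.764,0.695,-0.717,-0.062,0,0,-0.764]
  grip: 1

```text
t: 1.7
tool_pos: [0.46, -0.0007, 0.3407]
tool_rot: [-2.148, -2.292, 0.001]
contact_force: [-0.1, 0.0, 1.0]
opening: 0.0854
grip_force: 0.0
```

```bash
cat >> h.py <<'E'
from scipy.spatial.transform import Rotation as Ro
def plan(P,yaw):
    """shift/turn (move units) from the measured pose to TCP P with tool x at world yaw, tool down"""
    o=ctrl.get_obs();R=Ro.from_rotvec(o['tool_rot'])
    c,s=np.cos(yaw),np.sin(yaw)
    T=Ro.from_matrix(np.array([[c,s,0],[s,-c,0],[0,0,-1.]]).T)
    print('t',round(o['t'],2),'pos',o['tool_pos'].round(4),'F',o['contact_force'].round(1),'xaxis yaw',np.degrees(np.arctan2(*R.as_matrix()[[1,0],0])).round(2),'q',o['q'].round(2))
    print('rows',(R.inv().apply(np.array(P)-o['tool_pos'])/.6).round(4),((R.inv()*T).as_rotvec()/(np.pi/2)).round(4))
def cloud(d,n):
    m=ctrl.camera_model(n);v,u=np.nonzero(d>0);z=d[v,u]
    c=np.c_[u*z,v*z,z]@np.linalg.inv(m['mtx']).T
    return (c-m['t'])@m['R']
E
python3 - <<'E'
from h import *
X=cloud(np.load('pics/top0.npy'),'top')
def sel(x0,x1,y0,y1,zm):
    q=X[(X[:,0]>x0)&(X[:,0]<x1)&(X[:,1]>y0)&(X[:,1]<y1)&(X[:,2]>zm)];return q.shape[0],q.min(0).round(3),q.max(0).round(3)
print('bowl',sel(.36,.6,.30,.6,.015));print('lemonish',sel(.36,.6,.3,.6,.06));print('candle',sel(.22,.38,.3,.42,.03));print('soap',sel(.6,.72,.3,.45,.03))
plan([.4655,.305,.2],np.radians(93.8))
E
```

```text
bowl (3401, array([0.367, 0.379, 0.016]), array([0.6  , 0.588, 0.114]))
lemonish (1352, array([0.367, 0.379, 0.06 ]), array([0.6  , 0.586, 0.114]))
candle (665, array([0.273, 0.327, 0.03 ]), array([0.38 , 0.42 , 0.114]))
soap (8757, array([0.614, 0.3  , 0.03 ]), array([0.72 , 0.45 , 0.807]))
t 1.7 pos [ 0.46   -0.0007  0.3407] F [-0.1  0.   1. ] xaxis yaw 93.74 q [-0.16 -0.38  1.93 -0.    1.59 -0.23]
rows [0.5079 0.0425 0.2344] [-0.0005  0.0001 -0.0007]
```

Request:
apply_moves:
  rows: [0.3,0.025,0.1,0,0,0,0.508,0.042,0.15,0,0,0,0.508,0.042,0.15,0,0,0,0.508,0.042,0.15,0,0,0,0.508,0.042,0.15,0,0,0,0.508,0.042,0.15,0,0,0,0.508,0.042,0.15,0,0,0,0.508,0.042,0.15,0,0,0,0.508,0.042,0.15,0,0,0]

```text
t: 2.6
tool_pos: [0.4659, 0.3042, 0.2512]
tool_rot: [2.148, 2.291, -0.001]
contact_force: [0.5, 0.5, -0.2]
opening: 0.0856
grip_force: 0.0
```

Run:
```python
from h import *
plan([.4655,.305,.082],np.radians(93.8))
for n in('wrist','top'):
    im,d=ctrl.get_image(n);cv2.imwrite(f'pics/{n}1.png',im)
```

```text
t 2.6 pos [0.4659 0.3042 0.2512] F [ 0.5  0.5 -0.2] xaxis yaw 93.69 q [ 0.44 -0.07  1.83 -0.    1.39  0.38]
rows [ 0.0016 -0.0006  0.282 ] [-0.      0.0006 -0.0012]
```

View pics/wrist1.png

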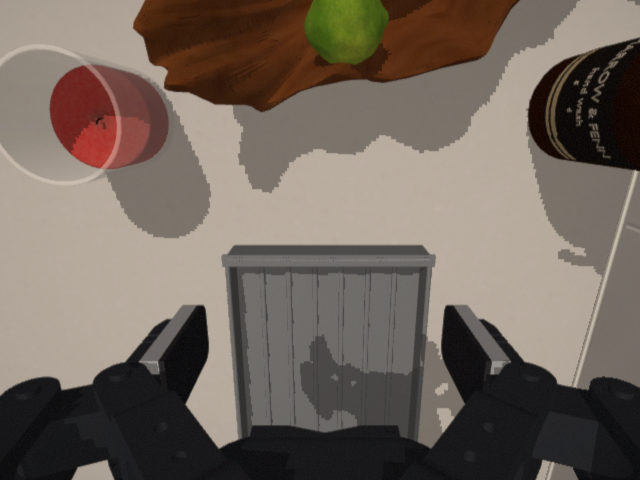

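The wrist view shows the tray's back rim running from about (223,260) to (434,260), centred between the fingers. The bowl is behind it and the candle and soap bottle are clear.

Run:
```python
from h import *
o=ctrl.get_obs();w=ctrl.camera_model('wrist');R=Ro.from_rotvec(o['tool_rot']).as_matrix()
T=w['tool_from_camera'];Rwc=R@T[:3,:3];C=o['tool_pos']+R@T[:3,3]
m=dict(mtx=w['mtx'],R=Rwc.T,t=-Rwc.T@C)
print(ray('w',[[223,256],[434,256],[223,265],[434,265]],.034,m).round(4)); print(ray('w',[[232,246],[428,246]],0.0,m).round(4))
```

```text
[[0.3905 0.2719 0.034 ]
 [0.5513 0.282  0.034 ]
 [0.3904 0.2646 0.034 ]
 [0.5523 0.2747 0.034 ]]
[[0.3898 0.269  0.    ]
 [0.5555 0.2794 0.    ]]
```

Request:
apply_moves:
  rows: [0.01,0.007,0.06,0,0,0,0.01,0.007,0.14,0,0,0,0.01,0.007,0.2,0,0,0,0.01,0.007,0.25,0,0,0,0.01,0.007,0.27,0,0,0,0.01,0.007,0.282,0,0,0,0.01,0.007,0.282,0,0,0,0.01,0.007,0.282,0,0,0]

```text
t: 3.5
tool_pos: [0.4704, 0.3123, 0.0839]
tool_rot: [2.147, 2.292, 0.005]
contact_force: [0.8, -0.2, -0.3]
opening: 0.0855
grip_force: 0.0
```

Request:
apply_moves:
  rows: [-0.01,0,0,0,0,0,-0.02,0,0,0,0,0,-0.03,0,0,0,0,0,-0.04,0,0,0,0,0,-0.052,0,0,0,0,0,-0.066,-0.001,0,0,0,0,-0.082,-0.002,0,0,0,0,-0.1,-0.003,0,0,0,0,-0.118,-0.004,0,0,0,0,-0.136,-0.005,0,0,0,0,-0.154,-0.006,0,0,0,0,-0.172,-0.007,0,0,0,0,-0.19,-0.007,0,0,0,0,-0.208,-0.007,0,0,0,0,-0.226,-0.007,0,0,0,0,-0.242,-0.007,0,0,0,0,-0.256,-0.007,0,0,0,0,-0.268,-0.007,0,0,0,0,-0.276,-0.007,0,0,0,0,-0.28,-0.007,0,0,0,0]

```text
t: 5.5
tool_pos: [0.4759, 0.1436, 0.0818]
tool_rot: [-2.147, -2.293, 0.0]
contact_force: [-0.1, 3.5, 3.5]
opening: 0.0852
grip_force: 2.0
```

Run:
```python
from h import *
plan([.47,.144,.082],np.radians(93.8))
im,d=ctrl.get_image('top');im2,_=ctrl.get_image('scene')
cv2.imwrite('pics/top2.png',im);cv2.imwrite('pics/scene2.png',im2)
A=cv2.resize(im[190:290,235:500],None,fx=3,fy=3,interpolation=cv2.INTER_CUBIC)
B=im2[130:350,200:466]
cv2.imwrite('pics/C.png',np.vstack([A,cv2.resize(B[20:130],None,fx=2.5,fy=2.5)[:300,:665][:, :].copy() if 0 else cv2.copyMakeBorder(cv2.resize(B[:150],None,fx=2,fy=2),0,0,0,795-532,cv2.BORDER_CONSTANT)]))
```

```text
t 5.5 pos [0.4759 0.1436 0.0818] F [-0.1  3.5  3.5] xaxis yaw 93.77 q [0.14 0.   2.07 0.   1.07 0.08]
rows [ 0.0013 -0.0098 -0.0003] [-0.0002  0.     -0.0004]
```

View pics/C.png

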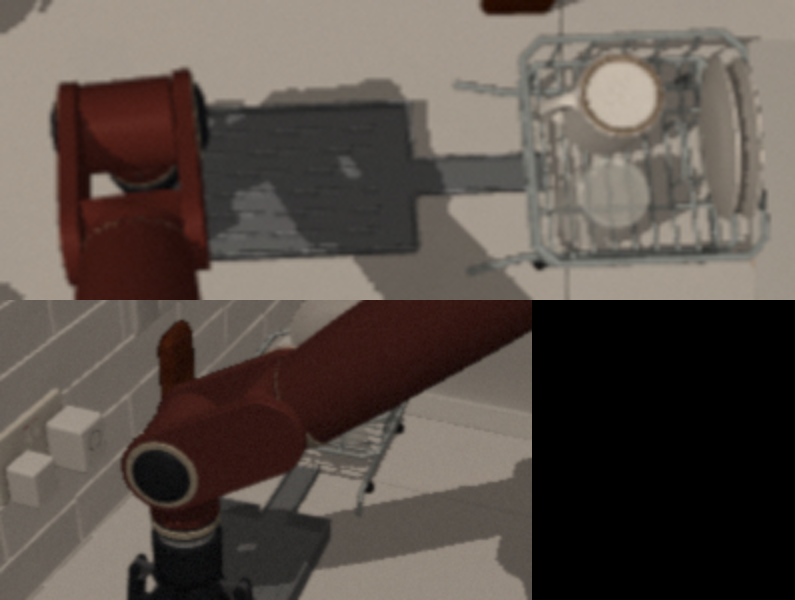

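The top crop shows the front corners of the tray at (406,104) and (416,250), straight ahead of the runner ends at (457,84) and (472,271), with the spout already under the basket.

Run:
```python
from h import *
a=lambda p:np.array(p,float)/3+[235,190]-.33
F=ray('top',a([[406,104],[416,250]]),.034)[:,:2];S=ray('top',a([[210,106],[210,259]]),.034)[:,:2]
r=ray('top',a([[457,84],[472,271]]),.012)[:,:2]
print(F,S,r)
print('yaw sides',[np.arctan2(-(s-f)[0],(s-f)[1]) for f,s in zip(F,S)],'yaw front',np.arctan2(*(F[0]-F[1])[::-1]))
ex=(r[0]-r[1])/np.linalg.norm(r[0]-r[1]);print('rack yaw',np.arctan2(ex[1],ex[0]))
for y in(.0645,.067,.07):
    ex=np.array([np.cos(y),np.sin(y)]);ey=np.array([-ex[1],ex[0]])
    d=F.mean(0)-r.mean(0);print(y,'front centre rel mouth',d@ex,d@ey)
```

```text
[[ 0.56651433 -0.11707092]
 [ 0.41130453 -0.12780603]] [[0.55943507 0.0897721 ]
 [0.39693228 0.08425817]] [[ 0.59578439 -0.17396419]
 [ 0.39385442 -0.18853506]]
yaw sides [np.float64(0.03421191407273604), np.float64(0.06766962255561927)] yaw front 0.0690551378040895
rack yaw 0.07203319458645778
0.0645 front centre rel mouth -0.0021070008997914444 0.059069786287713366
0.067 front centre rel mouth -0.0019593200035252986 0.05907486919148987
0.07 front centre rel mouth -0.0017820868448542183 0.059080481305971516
```

Request:
apply_moves:
  rows: [-0.006,0,0,0,0,0,-0.016,0,0,0,0,0,-0.028,0,0,0,0,0,-0.042,0.001,0,0,0,0,-0.056,0.001,0,0,0,0,-0.07,0.002,0,0,0,0,-0.084,0.002,0,0,0,0,-0.098,0.002,0,0,0,0,-0.112,0.002,0,0,0,0,-0.126,0.002,0,0,0,0,-0.14,0.002,0,0,0,0,-0.154,0.002,0,0,0,0,-0.168,0.002,0,0,0,0,-0.182,0.002,0,0,0,0,-0.194,0.002,0,0,0,0,-0.204,0.002,0,0,0,0,-0.212,0.002,0,0,0,0,-0.218,0.002,0,0,0,0,-0.22,0.002,0,0,0,0]

```text
t: 7.5
tool_pos: [0.486, 0.0122, 0.082]
tool_rot: [2.147, 2.293, 0.0]
contact_force: [-0.2, 1.6, -0.8]
opening: 0.0853
grip_force: 0.9
```

Request:
apply_moves:
  rows: [-0.006,0,0,0,0,0,-0.016,0,0,0,0,0,-0.028,0,0,0,0,0,-0.042,0,0,0,0,0,-0.056,0,0,0,0,0,-0.07,0,0,0,0,0,-0.084,0,0,0,0,0,-0.098,0,0,0,0,0,-0.112,0,0,0,0,0,-0.126,0,0,0,0,0,-0.14,0,0,0,0,0,-0.154,0,0,0,0,0,-0.168,0,0,0,0,0,-0.182,0,0,0,0,0,-0.196,0,0,0,0,0,-0.21,0,0,0,0,0,-0.222,0,0,0,0,0,-0.232,0,0,0,0,0,-0.238,0,0,0,0,0,-0.24,0,0,0,0,0]

```text
t: 9.5
tool_pos: [0.4954, -0.1316, 0.0819]
tool_rot: [-2.147, -2.293, -0.0]
contact_force: [-0.9, 2.9, 1.2]
opening: 0.0856
grip_force: 1.5
```

Run:
```python
from h import *
plan([.494,-.163,.082],np.radians(93.8))
im,_=ctrl.get_image('top');w,_=ctrl.get_image('wrist')
A=cv2.resize(im[180:300,290:500],None,fx=2.5,fy=2.5,interpolation=cv2.INTER_CUBIC)
W=cv2.resize(w,(400,300));cv2.imwrite('pics/D.png',np.vstack([A,cv2.copyMakeBorder(W,0,0,0,A.shape[1]-400,cv2.BORDER_CONSTANT)]))
```

```text
t 9.5 pos [ 0.4954 -0.1316  0.0819] F [-0.9  2.9  1.2] xaxis yaw 93.77 q [-0.4   0.04  2.03  0.    1.07 -0.47]
rows [-0.0521 -0.0058 -0.0002] [-0.     -0.0001 -0.0004]
```

View pics/D.png

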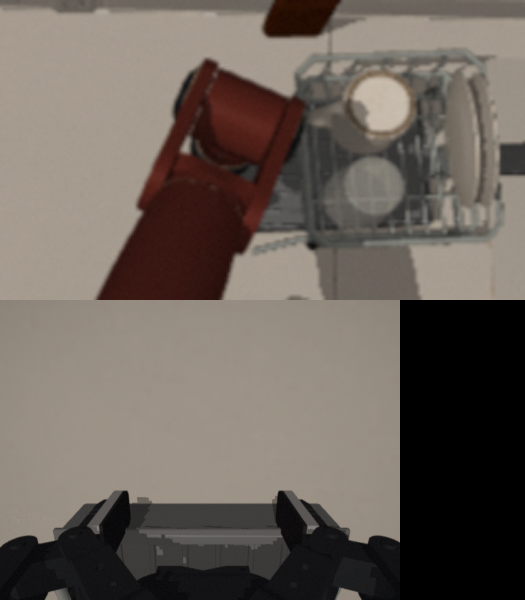

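The tray is in the channel, with its spout showing past the rack's sink side at (510,158). I'll make the last stretch slowly.

Request:
apply_moves:
  rows: [-0.004,0,0,0,0,0,-0.01,0,0,0,0,0,-0.016,0,0,0,0,0,-0.022,0,0,0,0,0,-0.028,0,0,0,0,0,-0.033,0,0,0,0,0,-0.037,0,0,0,0,0,-0.04,0,0,0,0,0,-0.042,0,0,0,0,0,-0.042,0,0,0,0,0]

```text
t: 10.6
tool_pos: [0.4971, -0.1567, 0.0819]
tool_rot: [2.147, 2.293, -0.0]
contact_force: [-0.2, 1.8, 1.0]
opening: 0.0856
grip_force: 0.7
```

Request:
apply_moves:
  rows: [-0.002,0,0,0,0,0,-0.004,0,0,0,0,0,-0.006,0,0,0,0,0,-0.008,0,0,0,0,0,-0.01,0,0,0,0,0,-0.01,0,0,0,0,0]

```text
t: 11.2
tool_pos: [0.4975, -0.1626, 0.0819]
tool_rot: [2.147, 2.293, -0.0]
contact_force: [0.3, 1.3, 1.2]
opening: 0.0856
grip_force: 0.9
```

Request:
apply_moves:
  rows: [-0.002,0,0,0,0,0,-0.004,0,0,0,0,0,-0.005,0,0,0,0,0,-0.006,0,0,0,0,0,-0.006,0,0,0,0,0]

```text
t: 11.7
tool_pos: [0.4976, -0.1642, 0.0819]
tool_rot: [-2.145, -2.291, -0.004]
contact_force: [-1.0, 10.6, 5.3]
opening: 0.0855
grip_force: 5.5
```

Request:
apply_moves:
  rows: [-0.001,0,0,0,0,0,-0.002,0,0,0,0,0,-0.003,0,0,0,0,0,-0.003,0,0,0,0,0]

```text
t: 12.1
tool_pos: [0.4976, -0.1646, 0.0819]
tool_rot: [-2.143, -2.288, -0.008]
contact_force: [-1.9, 17.5, 8.7]
opening: 0.0856
grip_force: 8.8
```

Home against the stops. I'll back off, lift, and check.

Request:
apply_moves:
  rows: [0.01,0,0,0,0,0,0.03,0,0,0,0,0,0.06,0,0,0,0,0,0.1,0,0,0,0,0,0.15,0,0,0,0,0,0.2,0,-0.05,0,0,0,0.25,0,-0.12,0,0,0,0.3,0,-0.19,0,0,0,0.36,0,-0.26,0,0,0,0.42,0,-0.32,0,0,0,0.48,0,-0.35,0,0,0,0.52,0,-0.35,0,0,0,0.52,0,-0.35,0,0,0,0.52,0,-0.35,0,0,0,0.52,0,-0.35,0,0,0]

```text
t: 13.6
tool_pos: [0.477, 0.1427, 0.2909]
tool_rot: [-2.148, -2.292, 0.003]
contact_force: [0.0, 0.3, -1.2]
opening: 0.0854
grip_force: 0.0
```

Run:
```python
from h import *
plan([.494,-.163,.082],np.radians(93.8))
im,_=ctrl.get_image('top');s,_=ctrl.get_image('scene')
A=cv2.resize(im[190:290,340:540],None,fx=4,fy=4,interpolation=cv2.INTER_CUBIC)[:, :800]
B=cv2.resize(s[100:280,260:480],None,fx=1.1,fy=1.1)
cv2.imwrite('pics/E.png',np.vstack([A,cv2.copyMakeBorder(B,0,0,0,800-B.shape[1],cv2.BORDER_CONSTANT)]))
# expected tip & back corners
yaw=.067;ex=np.array([np.cos(yaw),np.sin(yaw)]);ey=np.array([-ex[1],ex[0]]);O=np.array([.4955,-.180])-.16*ey;H=O+.035*ey
for x,y,z in((-.08,.13,.034),(.08,.13,.034),(-.02,-.272,.021),(.02,-.272,.021)):
    p=np.r_[H+x*ex+y*ey,z];print((x,y),proj('top',p).round(1),((proj('top',p)-[340,190])*4).round(0))
```

```text
t 13.6 pos [0.477  0.1427 0.2909] F [ 0.   0.3 -1.2] xaxis yaw 93.73 q [ 0.14 -0.25  1.92 -0.    1.48  0.08]
rows [-0.5099 -0.0043  0.3486] [-0.0009  0.0005 -0.0008]
(-0.08, 0.13) [[390.3 272.1]] [[201. 328.]]
(0.08, 0.13) [[386.6 222.1]] [[186. 129.]]
(-0.02, -0.272) [[515.3 248.4]] [[701. 234.]]
(0.02, -0.272) [[513.6 236.1]] [[694. 184.]]
```

View pics/E.png

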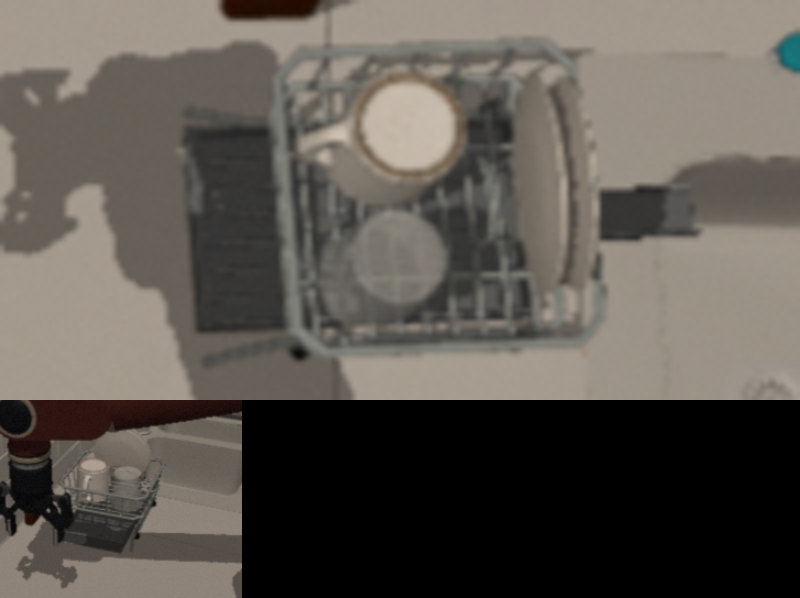

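The top crop shows the tray fully in: its back corners are at (186,130) and (197,330), and the spout tip is at (693,211). Both lie within about one camera pixel of the predicted home position, and the crockery hasn't moved.

```bash
python3 -c "
from station import ctrl
print(ctrl.finish_job())"
```

```text
the job is handed in; nothing more can be done
None
```

I pushed the drip tray along the worktop into the rack, spout first, until it met the stops; its spout hangs over the sink, the crockery on the rack hasn't moved, the soap bottle and candle glass were kept clear of, and the job is handed in at about 14 s on the robot's clock.

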